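# Pack the engraved gifts into their presentation boxes

### The job

The engraving is done: put the mug, the hip flask, the pen and the trinket box each into its own presentation box, fully down and flat in the lined recess of its own shape - the mug standing upright, the flask plate up with its cap in the notch. Set the pieces down gently, do not drop them, and leave the polish bottle and the cutter block as they are.

Things in the scene. Friction and masses are not known exactly. Their poses are not given: they have to be found in the camera images.
- mug: silver christening mug, standing upright: outer diameter 60, height 72, open top, wall 3; a wire handle on its +y side reaches 56 from the axis, between heights 22 and 66. About 160 g. Origin: centre of its underside, z up. Plain to grip across its x axis (60 mm). It belongs in mug_case
- flask: steel hip flask with a dark leather wrap and a round cap, lying on its back with its engraved plate up: body 62 wide (x) by 90 long (y) by 24 thick (z), neck and cap (diameter 18) toward +y, 114 long overall. About 140 g. Origin: on its underside, at the middle of the overall length; the body spans y = -57 to +33 mm, the cap y = +39 to +57, so the middle of the body is at y = -12. Grip across x (62 mm). It belongs in flask_case
- pen: dark blue square-barrelled pen with gold clip and ends, lying flat: barrel 14 by 14 in section, 138 long along y (the 112 mm of the barrel lie at y = -54 to +58), tapered tip toward -y, clip up. About 40 g. Origin: centre of its underside. Grip across x (14 mm). It belongs in pen_case, either way round
- trinket_box: closed copper trinket box with a brass band, oval with straight sides: 48 wide (x), 72 long (y), 26 high, solid to handle. About 110 g. Origin: centre of its underside. Grip across x (48 mm). It belongs in trinket_case, either way round
- mug_case: open black presentation box, 112 by 112, with a blue lining whose top is 24 above the table and has a round recess of diameter 74, 12 deep (recess floor at z = 12). The recess floor is paler than the lining round it. The case does not move. Origin: centre of its underside, on the table; the recess is centred on it. Any heading of the handle will do
- flask_case: open black presentation box, 104 (x) by 160 (y), with a red lining whose top is 21 above the table and has a flask-shaped recess 9 deep (recess floor at z = 12): 76 wide over y = -64 to +40, then a notch for the cap, 32 wide, over y = +40 to +64. The recess floor is paler than the lining round it. The case does not move. Origin: centre of its underside, on the table; a seated flask has its origin and axes over the case's (cap toward the case's +y)
- pen_case: open black presentation box, 60 (x) by 184 (y), with a purple lining whose top is 18 above the table and has a straight slot 28 wide (x) by 152 long (y), 6 deep (slot floor at z = 12). The recess floor is paler than the lining round it. The case does not move. Origin: centre of its underside, on the table; the slot is centred on it
- trinket_case: open black presentation box, 98 (x) by 122 (y), with a green lining whose top is 22 above the table and has an oval recess 62 wide (x) by 86 long (y), 10 deep (recess floor at z = 12). The recess floor is paler than the lining round it. The case does not move. Origin: centre of its underside, on the table; the recess is centred on it
- polish_bottle: bystander: white polish bottle with a red cap, diameter 50, height 130, beyond the cases. Origin: centre of its underside. Leave it standing where it is
- cutter_block: bystander: aluminium block 44 by 110, 28 high, with five engraving cutters standing in it up to height 50, beyond the cases. Origin: centre of its underside. Leave it where it is

How it is judged:
By the outcome, as a careful person would: the job done as asked, in the order asked, and still so for the second after the job is handed in, with the robot touching nothing.
It also fails if it takes over 109 s, if anything falls off the work surface, if the arm or the gripper's body presses on something with over 40 N, if the wrist force passes 120 N, or if a joint passes its speed limit or range.

### The arm

A 6-joint arm with a two-finger parallel gripper is mounted at the origin on the work surface. World frame = base frame: x ahead of the robot, y to its left, z up, the work surface at z = 0. Lengths are in m, angles in degrees, forces in N, time in s.
With the tool pointing down it reaches from about 0.3 to 0.75 m from the base axis. Payload 8.5 kg.
Tool frame: the origin (TCP) lies at the very end of the fingers, on their centre line; the grasp point (between the pads) lies env.pinch_z behind it (env.pinch_z is the distance from the TCP to the grasp point, in m); z points along the fingers, y is the line along which they close (so a half turn about z gives the same grasp; the last joint's range is limited). The gripper opens to 85 mm and grips with 20 to 120 N. Pads are 22 mm wide; open, the fingers measure 114 mm over their backs; the gripper's body (76 mm by 85 mm) begins 54 mm behind the grasp point. The pads swing forward as they close: fully open they stand 13 mm farther back than shut.
Start: joints at [62.263, 21.807, 74.336, -0, 83.858, -12.336], TCP at [0.146, 0.53, 0.231] pointing down, gripper open.
Joint ranges: [-178.18, 178.18], [-50.72, 133.34], [12.68, 142.11], [-81.47, 261.47], [9.98, 163.14], [-165.26, 165.26]. Speed limits (degrees/s): [136.94, 136.94, 180, 180, 180, 180].

### API

Orientations are given as a 3x3 rotation matrix whose columns are the frame's x, y, z axes.
In Python, from rig import telemetry, get_image, env gives the robot as it stands. The module is installed in compiled form; this text tells all that it offers.
- The arm moves only by the tool apply_moves, never from a script. Its argument "series" is a list of rows, each a list of 7 numbers: the shift along the tool's x, y, z in mm, then the turn, a rotation vector about the tool's x, y, z in degrees, then the opening, from 0 (shut) to 1 (fully open). A call has 1 to 12 rows; each row shifts and turns the commanded pose from where the row before left it, along the tool's axes as they then stand; what a row does not reach is not made up. A row lasts 1/8 s, in which the tool goes at most 62.5 mm and 10.7 degrees, less where a joint would pass 70% of its speed; a pose out of reach is approached as far as the arm can. A call with a gripper value outside its range is refused whole. The fingers move at their own pace and stop on an object; "grip_force" is the grip in N (left out, the last holds). Time passes only in rows, so rows that do not move let the fingers close. It gives the time, the measured TCP pose, the force, the opening and the grip force at its end, in the units of the state.
- telemetry.observe(): the state, without advancing time (a new reading comes with each control period).
- get_image(name): name is "scene" or "top" or "wrist"; returns a dict with "frame" (420x560x3 uint8, red, green, blue), "z_map" (420x560 float32, m along the optical axis (not along the pixel's ray), 0 where there is no reading), "vertical_fov" (degrees; the focal length in pixels is half the picture's height over the tangent of half this angle, whatever the lens; pixels are square), "cx", "cy" (the principal point, pixels), "dist" ([k1, k2, p1, p2, k3] as OpenCV has them; the pictures are not rectified), "eye" and "attitude" of the camera in the world; the wrist camera has in their place "mount" (4x4, takes a point from camera to tool coordinates, whose origin is the TCP and whose axes are the flange's). Camera axes: x right, y up, looking along -z (the intrinsics and any distortion apply to the point x, -y, -z); pixel columns grow to the right and rows downward; lengths in m; the calibration is good to about 2 mm. A picture is of the moment at which its call begins: read the wrist's pose just before it.
- env.close_job(): hands the job in; it is judged then, once.
The state is a dict: "time_s": time; "q": joint angles; "qvel": joint speeds; "joint_efforts": joint torques, N m; "position": TCP position; "tool_rot": TCP orientation; "ft_force": force on the tool from outside, world axes, zero at the start; "wrist_torque": the same for the moment, N m; "grip_width": finger opening in m; "gripper_force": force on a finger pad.
Only numpy, scipy, OpenCV 4.12 (cv2) and the standard library are available. Lean on these libraries where they do the work, as an engineer would, in place of code of your own. Each camera call takes 0.05 s, during which the arm holds its last target. There are 200 camera calls.

## Working session

There is one attempt and no reset: what is moved stays moved. The work goes in short steps, Python scripts to look and compute and a tool call to move; the robot and the scene stay as the last step left them, time stands still between calls to the robot, and variables do not carry over. Pictures are saved under pics/ and viewed, at most 14 in all, crops included, and the job is handed in when it is done.

Besides the shell and the picture viewer there is one more tool, called after "Emit:" as name(argument=value, ...), one argument or row to a line, values as JSON. apply_moves: Moves the arm, as the interface text tells. Its arguments: {"type":"object","properties":{"series":{"type":"array"},"grip_force":{"type":"number"}},"required":["series"]}

```bash
mkdir -p pics; ls
cat > h.py <<'E'
import numpy as np, cv2
from rig import telemetry, get_image, env
def save(im,name): cv2.imwrite('pics/'+name+'.png',im['frame'][:,:,::-1]); np.savez('pics/'+name+'.npz',**{k:np.array(v) for k,v in im.items()})
def cloud(im,st=None):
    "world xyz per pixel"
    h,w=im['z_map'].shape; f=h/2/np.tan(np.radians(float(im['vertical_fov']))/2)
    K=np.array([[f,0,float(im['cx'])],[0,f,float(im['cy'])],[0,0,1.]])
    u,v=np.meshgrid(np.arange(w),np.arange(h))
    p=cv2.undistortPoints(np.stack([u,v],-1).reshape(-1,1,2).astype(float),K,np.array(im['dist'],float)).reshape(h,w,2)
    z=im['z_map']; P=np.stack([p[...,0]*z,-p[...,1]*z,-z],-1)
    if 'mount' in im:
        M=np.array(im['mount']); P=P@M[:3,:3].T+M[:3,3]
        return P@np.array(st['tool_rot']).T+np.array(st['position'])
    return P@np.array(im['attitude']).reshape(3,3).T+np.array(im['eye'])
E
python3 - <<'E'
from h import *
s=telemetry.observe(); print(s, env.pinch_z)
for n in ['top','scene']:
    im=get_image(n); save(im,n); print({k:v for k,v in im.items() if k not in('frame','z_map')})
E
```

```text
pics
{'time_s': 0.0, 'q': array([ 6.22643609e+01,  2.18409594e+01,  7.43832635e+01,  3.11820308e-03,
        8.38585916e+01, -1.23342434e+01]), 'qvel': array([-0.03843775,  0.06207427, -0.06515284, -0.04819403,  0.08941549,
       -0.05629089]), 'joint_efforts': array([-8.02044833e-04, -4.48453188e+01, -2.31284362e+01, -2.24033033e-04,
        4.62340759e-03, -1.46393234e-05]), 'position': array([0.14590882, 0.53000071, 0.23072084]), 'tool_rot': array([[-9.64087248e-01,  2.65584749e-01, -7.20565679e-04],
       [ 2.65585480e-01,  9.64086500e-01, -1.25413492e-03],
       [ 3.61608537e-04, -1.40046726e-03, -9.99998954e-01]]), 'ft_force': array([ 0.75961113, -0.40401144,  0.00824918]), 'wrist_torque': array([ 0.00078648, -0.0359988 ,  0.00368382]), 'gripper_force': 0.0, 'grip_width': 0.0856368986733936} 0.0187
{'vertical_fov': 52.57623546136391, 'cx': 279.8792830075316, 'cy': 219.94540957607467, 'dist': array([0.04022356, 0.        , 0.        , 0.        , 0.        ]), 'eye': array([ 0.38574324, -0.01788067,  0.97106879]), 'attitude': array([[ 0.04121322,  0.97312792, -0.22654693],
       [-0.99914914,  0.0404957 , -0.00781584],
       [ 0.00156837,  0.22667629,  0.97396889]])}
{'vertical_fov': 55.125029365400344, 'cx': 272.59490339615706, 'cy': 212.48770973246303, 'dist': array([0.02327152, 0.        , 0.        , 0.        , 0.        ]), 'eye': array([ 0.91861544, -0.5366628 ,  0.77633715]), 'attitude': array([[ 0.85403853, -0.3952848 ,  0.33818355],
       [ 0.52017243,  0.65668763, -0.54606044],
       [-0.00623156,  0.64227042,  0.76645279]])}
```

View pics/top.png

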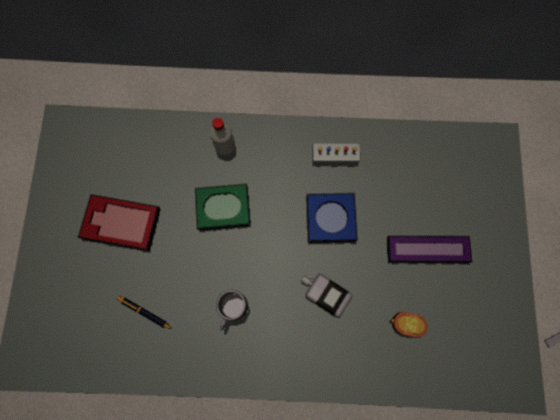

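View pics/scene.png

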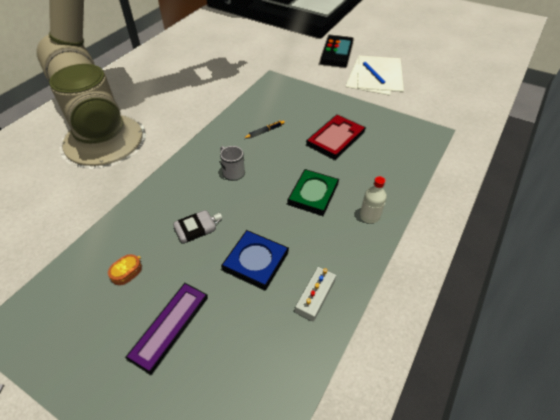

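The top view shows all of the items. Cases: red flask case (120,222), green trinket case (222,207), blue mug case (331,218), purple pen case (429,249). Pieces: pen (144,312), mug (233,305) with its handle down-left, flask (329,295) with the cap up-left, trinket box (410,324).

```bash
cat > m1.py <<'E'
from h import *
for n in ['top','scene']:
    im=dict(np.load(f'pics/{n}.npz')); P=cloud(im); F=im['frame']
    if n=='top':
        seeds=dict(flask_case=(120,222),trinket_case=(222,207),mug_case=(331,218),pen_case=(429,249),pen=(144,312),mug=(233,305),flask=(329,295),trinket=(410,324),bottle=(223,140),cutter=(336,153))
        print('table z',[P[v,u].round(4) for u,v in [(280,330),(200,270),(450,180),(100,300)]])
    else:
        seeds=dict(flask_case=(337,136),trinket_case=(314,191),mug_case=(256,258),pen_case=(168,326),pen=(265,129),mug=(232,163),flask=(198,226),trinket=(125,268),bottle=(374,205),cutter=(315,293))
    m=((P[...,2]>0.007)&(P[...,2]<.2)&(im['z_map']>0)).astype(np.uint8)
    k,lab=cv2.connectedComponents(m)
    for nm,(u,v) in seeds.items():
        l=lab[v,u]; M=lab==l
        if l==0: print(nm,'no');continue
        X=P[M]; z=X[:,2]; hi=X[z>np.percentile(z,98)-.006] if 'case' not in nm else X[z>.012]
        r=cv2.minAreaRect((X[:,:2]*1000).astype(np.float32)); r2=cv2.minAreaRect((hi[:,:2]*1000).astype(np.float32))
        print(n,nm,M.sum(),'z98 %.4f'%np.percentile(z,98),'all',np.round(r[0],1),np.round(r[1],1),round(r[2],1),'| top',np.round(r2[0],1),np.round(r2[1],1),round(r2[2],1))
E
python3 m1.py
```

```text
table z [array([ 0.3626, -0.0206,  0.0021]), array([0.4867, 0.1662, 0.0034]), array([ 0.7264, -0.4114, -0.0009]), array([0.412 , 0.3824, 0.0007])]
top flask_case 3316 z98 0.0245 all [588.1 357.7] [161.7 106.8] 82.3 | top [588.2 357.7] [161.6 106.8] 82.0
top trinket_case 2246 z98 0.0256 all [636.1 125.9] [ 99.2 122.1] 7.5 | top [636.1 126. ] [ 99.2 122. ] 7.6
top mug_case 2396 z98 0.0280 all [ 620.2 -126.8] [112.6 112.2] 3.4 | top [ 620.2 -126.8] [112.6 112.2] 3.4
top pen_case 2252 z98 0.0214 all [ 555.6 -350. ] [ 61.8 184.5] 2.0 | top [ 555.5 -350.1] [ 61.8 184.4] 1.9
top pen 399 z98 0.0188 all [388.3 280.3] [136.  17.] 62.3 | top [390.1 281.6] [130.9  13.8] 63.7
top mug 1 z98 0.0070 all [412.   85.8] [0. 0.] 0.0 | top [412.   85.8] [0. 0.] 0.0
top flask 1284 z98 0.0278 all [ 446.9 -113.2] [116.4  63.2] 60.8 | top [ 446.8 -113. ] [115.   61.7] 61.5
top trinket 695 z98 0.0305 all [ 388.4 -297. ] [74.2 47.8] 79.9 | top [ 388.1 -299.3] [69.7 47.5] 79.9
top bottle 667 z98 0.1320 all [786.3 130.5] [42.7 49.9] 16.5 | top [789. 132.] [22.5 21.9] 4.7
top cutter 988 z98 0.0516 all [ 776.4 -13
[... 410 characters left out ...]
8 0.0204 all [ 555.8 -350.8] [ 63.2 185.4] 2.1 | top [ 555.3 -350.8] [ 63.1 185.2] 2.5
scene pen 164 z98 0.0165 all [387.5 278. ] [136.9  19.1] 64.6 | top [388.8 280.3] [124.2  18. ] 65.5
scene mug 689 z98 0.0718 all [406.3  87.4] [61.1 76.3] 37.6 | top [409.7  81.9] [61.3 61.2] 23.4
scene flask 939 z98 0.0269 all [ 448.9 -117. ] [112.8  64.7] 58.2 | top [ 447.5 -116.4] [108.   59.6] 60.0
scene trinket 712 z98 0.0293 all [ 388.2 -299.5] [76.3 51.4] 78.2 | top [ 388.9 -300. ] [75.1 50.9] 73.7
scene bottle 804 z98 0.1300 all [789.2 122.7] [50.  37.9] 7.0 | top [787.8 130.5] [22.7 23.5] 41.9
scene cutter 1135 z98 0.0504 all [ 775.2 -137.1] [ 44.2 110.9] 2.5 | top [ 774.8 -137. ] [ 9.6 89.6] 2.2
```

```bash
cat > m2.py <<'E'
from h import *
for n in ['top','scene']:
    im=dict(np.load(f'pics/{n}.npz')); P=cloud(im)
    x,y,z=P[...,0],P[...,1],P[...,2]; ok=im['z_map']>0
    box=ok&(abs(x-.41)<.09)&(abs(y-.085)<.09)
    rim=P[box&(z>.064)]; c,r=cv2.minEnclosingCircle((rim[:,:2]*1000).astype(np.float32)); 
    A=np.c_[2*rim[:,:2],np.ones(len(rim))]; s=np.linalg.lstsq(A,(rim[:,:2]**2).sum(1),rcond=None)[0]
    print(n,'mug rim',len(rim),'z',np.percentile(rim[:,2],[50,98]),np.round(c,1),r,'lsq',s[:2]*1000)
    d=np.hypot(x-s[0],y-s[1]); H=P[box&(z>.02)&(z<.075)&(d>.038)&(d<.065)]
    v=H[:,:2].mean(0)-s[:2]; print(' handle',len(H),np.degrees(np.arctan2(v[1],v[0])),np.hypot(*v), (np.hypot(*(H[:,:2]-s[:2]).T)).max())
    for nm,cx,cy,R,z0 in [('pen',.388,.28,.09,.008),('flask',.447,-.115,.08,.012),('trinket',.388,-.299,.06,.015)]:
        Q=P[ok&(np.hypot(x-cx,y-cy)<R)&(z>z0)&(z<.05)][:,:2]; m=Q.mean(0); w,V=np.linalg.eigh(np.cov((Q-m).T)); a=V[:,1]*np.sign(V[1,1])
        t=(Q-m)@a; q=(Q-m)@np.array([a[1],-a[0]])
        print(' ',nm,'mean',m*1000,'ang %.1f'%np.degrees(np.arctan2(a[1],a[0])),'ext',np.round([t.min()*1e3,t.max()*1e3,q.min()*1e3,q.max()*1e3],1))
E
python3 m2.py
```

```text
top mug rim 212 z [0.07131545 0.07547624] [402.9  87.5] 38.32333755493164 lsq [408.10477597  85.26076187]
 handle 32 159.8778632070702 0.04500853830983629 0.05284857060627737
  pen mean [390.09571987 281.44942324] ang 63.8 ext [-69.8  66.1 -10.4   6.9]
  flask mean [ 442.98049546 -119.57820306] ang 59.0 ext [-50.7  65.5 -30.8  33. ]
  trinket mean [ 387.94509804 -297.87199911] ang 81.1 ext [-36.1  38.  -23.6  24.3]
scene mug rim 161 z [0.069282   0.07318906] [403.8  84.3] 39.554813385009766 lsq [408.98992313  82.1810507 ]
 handle 16 160.03883374422728 0.045518781453741546 0.05273520270111258
  pen mean [389.96185909 278.82801697] ang 63.2 ext [-70.3  66.7 -10.9   8.2]
  flask mean [ 447.55809184 -126.82112599] ang 60.8 ext [-47.4  65.5 -37.8  27.8]
  trinket mean [ 391.08447088 -303.18815913] ang 78.6 ext [-35.2  41.1 -29.3  22.1]
```

```bash
cat >> h.py <<'E'
def go(x,y,z,psi):
    "total tool-frame shift (mm) from the present pose, and turn about tool z (deg), turn done after"
    s=telemetry.observe(); R=np.array(s['tool_rot']); p=np.array(s['position'])*1000
    now=np.degrees(np.arctan2(R[1,1],R[0,1])); t=(now-psi+180)%360-180
    G=np.array([[-np.sin(np.radians(psi)),np.cos(np.radians(psi)),0],[np.cos(np.radians(psi)),np.sin(np.radians(psi)),0],[0,0,-1.]]).T
    d=np.array([x,y,z])-p; rv=cv2.Rodrigues(R.T@G)[0].ravel()*180/np.pi
    print('t',round(s['time_s'],2),'pos',p.round(1),'psi %.1f'%now,'| shift before turn',(R.T@d).round(1),'after turn',(G.T@d).round(1),'turn',rv.round(1),'w',s['grip_width'],'F',s['ft_force'].round(1))
E
python3 -c "
from h import *
go(408.5,83.7,150,70)"
```

```text
t 0.1 pos [145.9 530.  230.8] psi 74.6 | shift before turn [-371.7 -360.4   81.1] after turn [-399.4 -329.6   80.8] turn [-0.1 -0.   4.6] w 0.08570517199790535 F [ 0.   0.2 -0.1]
```

Emit:
apply_moves(
  series=[
    [0,0,0,0,0,4.6,1],
    [-40,-33,8,0,0,0,1],
    [-40,-33,8,0,0,0,1],
    [-40,-33,8,0,0,0,1],
    [-40,-33,8,0,0,0,1],
    [-40,-33,8,0,0,0,1],
    [-40,-33,8,0,0,0,1],
    [-40,-33,8,0,0,0,1],
    [-40,-33,8,0,0,0,1],
    [-40,-33,8,0,0,0,1],
    [-39.4,-32.6,8.8,0,0,0,1],
    [0,0,0,0,0,0,1],
  ],
  grip_force=40,
)

```text
time_s: 1.6
position: [0.4097, 0.0816, 0.1498]
tool_rot: [[-0.938, 0.346, -0.001], [0.346, 0.938, -0.0], [0.001, -0.001, -1.0]]
ft_force: [-1.4, 0.5, -0.2]
grip_width: 0.0857
gripper_force: 0.0
```

```bash
cat > w.py <<'E'
import sys
from h import *
n=sys.argv[1]; s=telemetry.observe(); im=get_image('wrist'); save(im,n); np.savez('pics/'+n+'_s.npz',tool_rot=s['tool_rot'],position=s['position'])
go(*map(float,sys.argv[2:6]))
P=cloud(im,s); np.save('pics/'+n+'_P.npy',P)
E
python3 w.py w1 408.5 83.7 45 70
```

```text
t 1.65 pos [408.8  83.  150. ] psi 69.8 | shift before turn [  0.3   0.6 105. ] after turn [  0.5   0.6 105. ] turn [-0.  -0.1 -0.2] w 0.08553630462785854 F [ 0.7 -0.1  0.5]
```

View pics/w1.png

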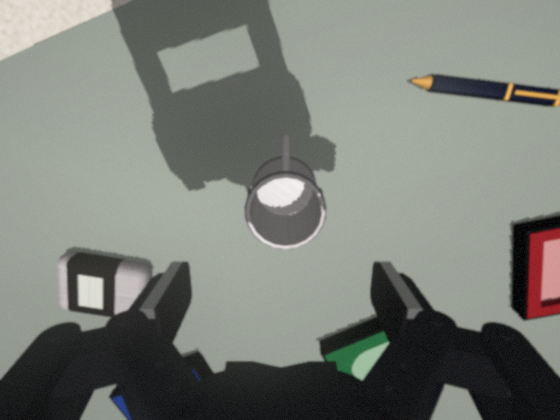

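Wrist view: the mug rim is centred at about (285,210), with the handle straight up at (286,150). The finger pads are at x≈187 and 376, so the mug sits midway between them and the handle is perpendicular to the closing line.

```bash
python3 -c "
from h import *
P=np.load('pics/w1_P.npy'); x,y,z=np.moveaxis(P,-1,0)
b=(abs(x-.408)<.05)&(abs(y-.084)<.05)&(z>.065)&(z<.085); r=P[b]
d=np.hypot(r[:,0]-.4085,r[:,1]-.0837); r=r[d<.034]
A=np.c_[2*r[:,:2],np.ones(len(r))]; s=np.linalg.lstsq(A,(r[:,:2]**2).sum(1),rcond=None)[0]; print(len(r),s[:2],r[:,2].mean(),np.sqrt(s[2]+s[0]**2+s[1]**2))
"
```

```text
1474 [0.41077656 0.08520734] 0.06985943122469683 0.028502191326674642
```

Emit:
apply_moves(
  series=[
    [0,1,25,0,0,0,1],
    [0,0,40,0,0,0,1],
    [0,0,30,0,0,0,1],
    [0,0,10,0,0,0,1],
    [0,0,0,0,0,0,0.5],
    [0,0,0,0,0,0,0.5],
    [0,0,0,0,0,0,0.5],
    [0,0,0,0,0,0,0.5],
    [0,0,0,0,0,0,0.5],
  ],
  grip_force=40,
)

```text
time_s: 2.78
position: [0.4095, 0.085, 0.0466]
tool_rot: [[-0.94, 0.342, 0.002], [0.342, 0.94, 0.0], [-0.002, 0.001, -1.0]]
ft_force: [-1.0, 0.4, 8.8]
grip_width: 0.0577
gripper_force: 43.9
```

Emit:
apply_moves(
  series=[
    [0,0,-5,0,0,0,0.4],
    [0,0,-25,0,0,0,0.4],
    [0,0,-35,0,0,0,0.4],
    [0,0,-35,0,0,0,0.4],
    [0,0,-5,0,0,0,0.4],
    [0,0,0,0,0,0,0.4],
  ],
)

```text
time_s: 3.52
position: [0.4086, 0.0849, 0.1501]
tool_rot: [[-0.94, 0.342, -0.0], [0.342, 0.94, -0.0], [0.0, -0.0, -1.0]]
ft_force: [0.4, -0.5, -1.9]
grip_width: 0.0575
gripper_force: 43.6
```

```bash
python3 w.py w2 619.3 -128 150 70
```

```text
t 3.58 pos [408.4  84.9 149.6] psi 70.0 | shift before turn [-271.  -127.9   -0.8] after turn [-271.  -127.9   -0.4] turn [-0.  -0.1 -0. ] w 0.05769441392631471 F [-0.3  0.3 -2.3]
```

View pics/w2.png

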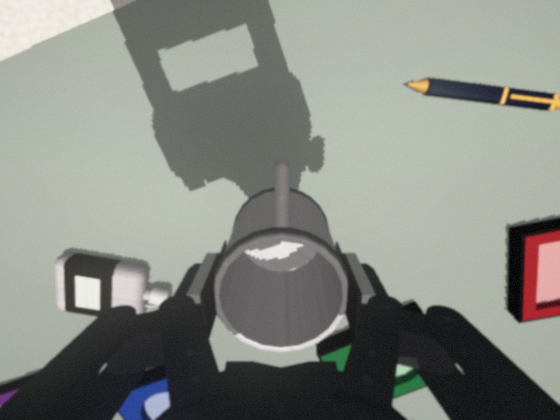

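Emit:
apply_moves(
  series=[
    [-20,-10,0,0,0,0,0.4],
    [-42,-20,0,0,0,0,0.4],
    [-50,-23,0,0,0,0,0.4],
    [-50,-23,0,0,0,0,0.4],
    [-50,-23,0,0,0,0,0.4],
    [-39,-19,0,0,0,0,0.4],
    [-20,-10,0,0,0,0,0.4],
    [0,0,20,0,0,0,0.4],
    [0,0,30,0,0,0,0.4],
    [0,0,20,0,0,0,0.4],
    [0,0,0,0,0,0,0.4],
    [0,0,0,0,0,0,0.4],
  ],
)

```text
time_s: 5.08
position: [0.6203, -0.1289, 0.0808]
tool_rot: [[-0.94, 0.342, 0.001], [0.342, 0.94, -0.0], [-0.001, -0.0, -1.0]]
ft_force: [0.7, -0.4, -1.2]
grip_width: 0.0576
gripper_force: 43.4
```

```bash
python3 w.py w3 619.3 -128 58.6 70
```

```text
t 5.12 pos [ 620.4 -128.8   81.2] psi 70.0 | shift before turn [ 1.3  0.4 22.6] after turn [ 1.3  0.4 22.6] turn [-0.   0.1 -0. ] w 0.057751816972594926 F [ 0.6 -0.4 -0.7]
```

View pics/w3.png

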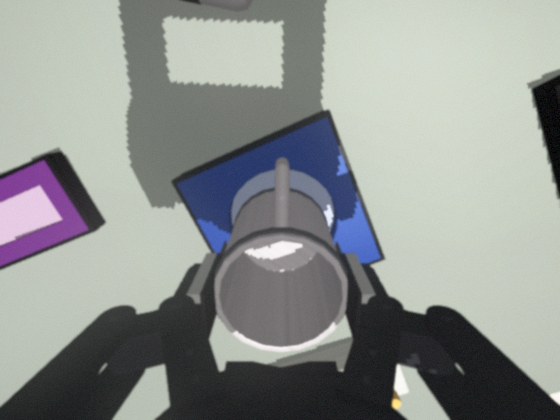

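The mug is centred over the recess: the pale ring spans x 231–335 around the mug axis at 282. Lowering.

Emit:
apply_moves(
  series=[
    [1,0,10,0,0,0,0.4],
    [0,0,8,0,0,0,0.4],
    [0,0,3,0,0,0,0.4],
    [0,0,0,0,0,0,0.4],
    [0,0,0,0,0,0,0.4],
  ],
)

```text
time_s: 5.75
position: [0.619, -0.1278, 0.0597]
tool_rot: [[-0.94, 0.342, 0.0], [0.342, 0.94, -0.0], [-0.0, -0.0, -1.0]]
ft_force: [0.1, 0.2, -1.1]
grip_width: 0.0575
gripper_force: 43.5
```

Emit:
apply_moves(
  series=[
    [0,0,1,0,0,0,0.4],
    [0,0,0,0,0,0,0.4],
    [0,0,0,0,0,0,0.4],
  ],
)

```text
time_s: 6.12
position: [0.619, -0.1278, 0.0587]
tool_rot: [[-0.94, 0.342, 0.0], [0.342, 0.94, -0.0], [-0.0, 0.0, -1.0]]
ft_force: [0.5, -0.0, 0.7]
grip_width: 0.0577
gripper_force: 43.6
```

Emit:
apply_moves(
  series=[
    [0,0,0.5,0,0,0,0.4],
    [0,0,0,0,0,0,0.72],
    [0,0,0,0,0,0,0.8],
    [0,0,0,0,0,0,1],
    [0,0,0,0,0,0,1],
    [0,0,0,0,0,0,1],
    [0,0,0,0,0,0,1],
    [0,0,-20,0,0,0,1],
    [0,0,-40,0,0,0,1],
    [0,0,-31,0,0,0,1],
    [0,0,0,0,0,0,1],
  ],
)

```text
time_s: 7.5
position: [0.6199, -0.1281, 0.1516]
tool_rot: [[-0.94, 0.342, 0.005], [0.342, 0.94, -0.002], [-0.005, -0.0, -1.0]]
ft_force: [0.3, 1.3, -0.3]
grip_width: 0.0852
gripper_force: 0.0
```

```bash
python3 -c "
from h import *
go(441.4,-125.2,150,-29.3)
im=get_image('top'); save(im,'t2'); P=cloud(im); x,y,z=np.moveaxis(P,-1,0)
b=(np.hypot(x-.619,y+.128)<.036)&(z>.07); print(np.percentile(z[b],[5,50,95]))
"
```

```text
t 7.5 pos [ 619.9 -128.1  151.6] psi 70.0 | shift before turn [168.7 -58.3   0.7] after turn [ -84.8 -157.1    1.6] turn [ 0.2  0.2 99.3] w 0.08523201638474495 F [ 0.3  1.3 -0.3]
[0.43458108 0.44906792 0.4525479 ]
```

Emit:
apply_moves(
  series=[
    [42,-14.5,0,0,0,0,1],
    [42,-14.5,0,0,0,0,1],
    [42,-14.5,0,0,0,0,1],
    [42.7,-14.8,0.7,0,0,0,1],
    [0,0,0,0,0,10,1],
    [0,0,0,0,0,10,1],
    [0,0,0,0,0,10,1],
    [0,0,0,0,0,10,1],
    [0,0,0,0,0,10,1],
    [0,0,0,0,0,10,1],
    [0,0,0,0,0,10,1],
    [0,0,0,0,0,10,1],
  ],
)

```text
time_s: 9.05
position: [0.4398, -0.1245, 0.1472]
tool_rot: [[0.179, 0.984, -0.002], [0.984, -0.179, 0.001], [0.001, -0.002, -1.0]]
ft_force: [0.2, -0.1, 0.3]
grip_width: 0.0851
gripper_force: 0.0
```

Emit:
apply_moves(
  series=[
    [0,0,0,0,0,10,1],
    [0,0,0,0,0,9.3,1],
    [0,0,0,0,0,0,1],
    [0,0,0,0,0,0,1],
  ],
)

```text
time_s: 9.55
position: [0.4402, -0.1247, 0.1478]
tool_rot: [[0.487, 0.874, -0.001], [0.874, -0.487, 0.001], [-0.0, -0.001, -1.0]]
ft_force: [-1.3, 0.1, 0.3]
grip_width: 0.0853
gripper_force: 0.0
```

```bash
python3 w.py w4 441.4 -125.2 12 -29.3; python3 -c "
from h import *
P=np.load('pics/w4_P.npy'); x,y,z=np.moveaxis(P,-1,0)
b=(np.hypot(x-.447,y+.115)<.075)&(z>.012)&(z<.045); Q=(P[b][:,:2]*1000).astype(np.float32); print(cv2.minAreaRect(Q),np.percentile(P[b][:,2],90))
im=get_image('top'); save(im,'t3'); P=cloud(im); x,y,z=np.moveaxis(P,-1,0)
b=(np.hypot(x-.619,y+.128)<.045)&(z>.06)&(z<.15); print(np.percentile(z[b],[5,50,95]),b.sum())
"
```

```text
t 9.6 pos [ 440.3 -124.8  148. ] psi -29.2 | shift before turn [1.00e-01 1.30e+00 1.36e+02] after turn [  0.2   1.2 136. ] turn [-0.  -0.   0.1] w 0.0851404691144248 F [-0.2 -0.6  0.1]
((450.2525634765625, -112.48539733886719), (112.10890197753906, 62.41337585449219), 59.219444274902344) 0.024322707377825287
[0.06271708 0.0816344  0.08673505] 303
```

View pics/w4.png

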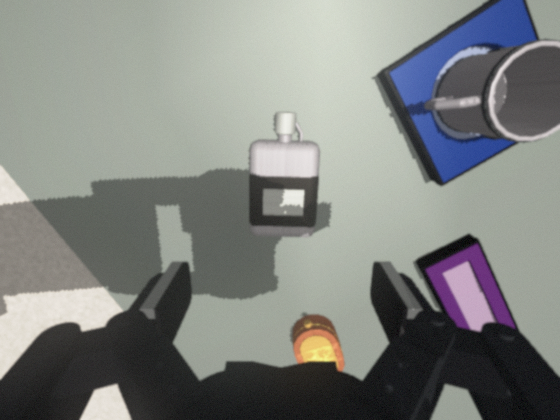

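Both views are good. The mug is seated (rim at about 84 mm) and the flask, at (284,190), lies along the tool axis between the pads. Grasping the flask.

Emit:
apply_moves(
  series=[
    [2,1.5,30,0,0,0,1],
    [0,0,45,0,0,0,1],
    [0,0,40,0,0,0,1],
    [0,0,15,0,0,0,1],
    [0,0,7.5,0,0,0,1],
    [0,0,0,0,0,0,0.5],
    [0,0,0,0,0,0,0.5],
    [0,0,0,0,0,0,0.5],
    [0,0,0,0,0,0,0.5],
    [0,0,0,0,0,0,0.5],
  ],
  grip_force=50,
)

```text
time_s: 10.9
position: [0.4431, -0.124, 0.0118]
tool_rot: [[0.489, 0.872, 0.002], [0.872, -0.489, -0.001], [-0.0, 0.002, -1.0]]
ft_force: [-0.5, 0.5, 6.7]
grip_width: 0.0601
gripper_force: 54.8
```

Emit:
apply_moves(
  series=[
    [0,0,-5,0,0,0,0.4],
    [0,0,-20,0,0,0,0.4],
    [0,0,-40,0,0,0,0.4],
    [0,0,-40,0,0,0,0.4],
    [0,0,-30,0,0,0,0.4],
    [0,0,-5,0,0,0,0.4],
    [0,0,0,0,0,0,0.4],
  ],
)

```text
time_s: 11.78
position: [0.4424, -0.1236, 0.1502]
tool_rot: [[0.489, 0.872, -0.001], [0.872, -0.489, 0.0], [0.0, -0.001, -1.0]]
ft_force: [-0.2, 0.1, -1.6]
grip_width: 0.0602
gripper_force: 54.7
```

```bash
python3 w.py w5 585.6 345.4 150 -7.7
```

```text
t 11.82 pos [ 442.2 -123.6  149.7] psi -29.3 | shift before turn [ 479.2 -104.5   -0. ] after turn [ 4.84e+02  7.93e+01 -3.00e-01] turn [ -0.1  -0.  -21.6] w 0.06033164005276708 F [ 0.4 -0.4 -1.9]
```

View pics/w5.png

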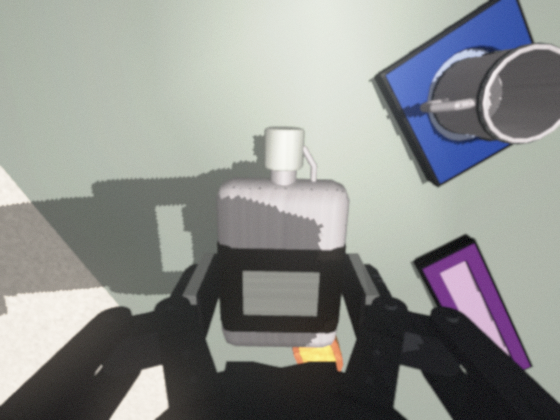

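```bash
python3 -c "
from h import *
P=np.load('pics/w5_P.npy'); s=np.load('pics/w5_s.npz'); T=(P-s['position'])@s['tool_rot']*1000
b=(T[...,2]>-20)&(T[...,2]<12)&(abs(T[...,1])<12)&(T[...,0]>10)&(T[...,0]<100); X=T[b]; print(b.sum(),X[:,0].max(),np.percentile(X[:,2],[5,50,95]))
b=(T[...,2]>-20)&(T[...,2]<12)&(abs(T[...,1])<29)&(abs(T[...,1])>20)&(T[...,0]>20)&(T[...,0]<100); print('shoulder',T[b][:,0].max())"
```

```text
6314 69.51527351248856 [-12.09052374 -10.23692678  -1.96308231]
shoulder 46.084311129308354
```

Emit:
apply_moves(
  series=[
    [0,0,0,0,0,-7.2,0.4],
    [0,0,0,0,0,-7.2,0.4],
    [0,0,0,0,0,-7.2,0.4],
    [34,6.3,0,0,0,0,0.4],
    [50,8,0,0,0,0,0.4],
    [60,10,0,0,0,0,0.4],
    [60,10,0,0,0,0,0.4],
    [60,10,0,0,0,0,0.4],
    [60,10,0,0,0,0,0.4],
    [60,10,0,0,0,0,0.4],
    [60,9,0,0,0,0,0.4],
    [40,6,0,0,0,0,0.4],
  ],
)

```text
time_s: 13.32
position: [0.5858, 0.3476, 0.1483]
tool_rot: [[0.132, 0.991, -0.003], [0.991, -0.132, -0.001], [-0.001, -0.003, -1.0]]
ft_force: [0.4, -1.0, -2.1]
grip_width: 0.0597
gripper_force: 54.7
```

Emit:
apply_moves(
  series=[
    [0,0,0,0,0,0,0.4],
    [0,0,0,0,0,0,0.4],
  ],
)

```text
time_s: 13.58
position: [0.5857, 0.3445, 0.1491]
tool_rot: [[0.134, 0.991, -0.003], [0.991, -0.134, -0.001], [-0.002, -0.002, -1.0]]
ft_force: [-0.4, 0.1, -2.3]
grip_width: 0.0604
gripper_force: 54.7
```

```bash
python3 -c "
from h import *
go(585.6,345.4,60,-7.7)"
```

```text
t 13.57 pos [585.7 344.5 149.1] psi -7.7 | shift before turn [ 1.  -0.  89.1] after turn [ 0.8 -0.3 89.1] turn [-0.1  0.1 -0. ] w 0.06036513683292871 F [-0.4  0.1 -2.3]
```

Emit:
apply_moves(
  series=[
    [1,0,30,0,0,0,0.4],
    [0,0,40,0,0,0,0.4],
    [0,0,27,0,0,0,0.4],
    [0,0,8,0,0,0,0.4],
    [0,0,0,0,0,0,0.4],
    [0,0,0,0,0,0,0.4],
  ],
)

```text
time_s: 14.32
position: [0.587, 0.3461, 0.0473]
tool_rot: [[0.134, 0.991, 0.002], [0.991, -0.134, 0.001], [0.001, 0.002, -1.0]]
ft_force: [0.9, -0.1, -1.5]
grip_width: 0.0604
gripper_force: 54.7
```

```bash
python3 w.py w6 585.6 345.4 23.8 -7.7
```

```text
t 14.38 pos [586.9 346.2  47.3] psi -7.7 | shift before turn [-1.  -1.2 23.5] after turn [-1.  -1.2 23.5] turn [ 0.1 -0.1 -0. ] w 0.06028771930823016 F [-0.9 -0.1 -1.1]
```

View pics/w6.png

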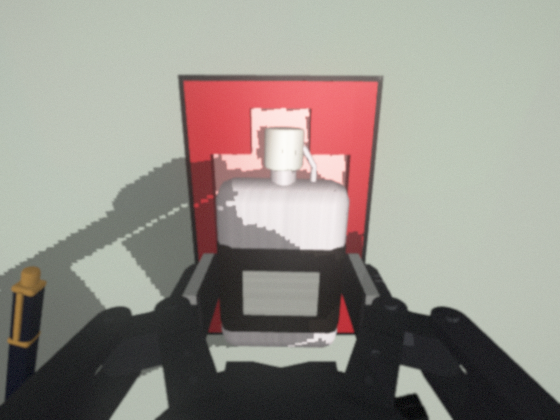

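The flask is aligned over its recess: the notch is centred at x≈281 and the cap at x≈285. Lowering.

Emit:
apply_moves(
  series=[
    [-0.5,-1.2,8,0,0,0,0.4],
    [0,0,9,0,0,0,0.4],
    [0,0,4,0,0,0,0.4],
    [0,0,1,0,0,0,0.4],
    [0,0,0,0,0,0,0.4],
    [0,0,0,0,0,0,0.4],
  ],
)

```text
time_s: 15.12
position: [0.5851, 0.3459, 0.0239]
tool_rot: [[0.134, 0.991, 0.0], [0.991, -0.134, 0.0], [0.0, 0.0, -1.0]]
ft_force: [-1.2, -0.4, 1.3]
grip_width: 0.0599
gripper_force: 55.0
```

Emit:
apply_moves(
  series=[
    [0,0,1,0,0,0,0.4],
    [0,0,0,0,0,0,0.4],
    [0,0,0,0,0,0,0.4],
  ],
)

```text
time_s: 15.5
position: [0.5851, 0.3459, 0.0238]
tool_rot: [[0.134, 0.991, 0.001], [0.991, -0.134, 0.0], [0.0, 0.001, -1.0]]
ft_force: [-3.6, -1.9, 7.9]
grip_width: 0.0603
gripper_force: 55.7
```

Emit:
apply_moves(
  series=[
    [0,0,-0.5,0,0,0,0.72],
    [0,0,0,0,0,0,0.8],
    [0,0,0,0,0,0,1],
    [0,0,0,0,0,0,1],
    [0,0,0,0,0,0,1],
    [0,0,-10,0,0,0,1],
    [0,0,-40,0,0,0,1],
    [0,0,-50,0,0,0,1],
    [0,0,-25,0,0,0,1],
    [0,0,0,0,0,0,1],
    [0,0,0,0,0,0,1],
  ],
)

```text
time_s: 16.88
position: [0.5846, 0.3457, 0.1474]
tool_rot: [[0.134, 0.991, -0.002], [0.991, -0.134, -0.001], [-0.001, -0.002, -1.0]]
ft_force: [-0.0, 0.5, -0.6]
grip_width: 0.0856
gripper_force: 0.0
```

```bash
python3 w.py w7 389 280 150 -26.3; python3 -c "
from h import *
P=np.load('pics/w7_P.npy'); x,y,z=np.moveaxis(P,-1,0)
b=(np.hypot(x-.587,y-.357)<.075)&(z>.0285)&(z<.06); print(cv2.minAreaRect((P[b][:,:2]*1000).astype(np.float32)),np.percentile(z[b],[50,90,98]))
# plane fit of body top
b&=(z>np.percentile(z[b],60)-.004); A=np.c_[x[b]-.587,y[b]-.357,np.ones(b.sum())]; print(np.degrees(np.linalg.lstsq(A,z[b],rcond=None)[0][:2]))"
```

```text
t 16.93 pos [584.5 345.6 147. ] psi -7.7 | shift before turn [ -91.2 -185.    -2.5] after turn [-145.4 -146.2   -3. ] turn [-0.1  0.1 18.6] w 0.08511203650573818 F [ 0.4 -0.4 -0.3]
((587.939208984375, 358.833984375), (112.08197784423828, 62.05324172973633), 80.53814697265625) [0.03497126 0.03637009 0.03708807]
[-0.01008798 -0.82634208]
```

View pics/w7.png

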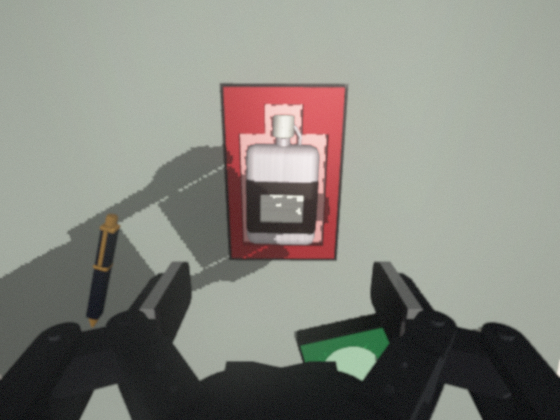

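The flask is seated in the pale recess with the cap at (283,125) in the notch, and its top is at 36 mm. Next, the pen.

Emit:
apply_moves(
  series=[
    [0,0,0,0,0,9.3,1],
    [0,0,0,0,0,9.3,1],
    [-25,-26,0,0,0,0,1],
    [-35,-35,0,0,0,0,1],
    [-35,-35,0,0,0,0,1],
    [-35,-35,0,0,0,0,1],
    [-15.4,-15.2,-3,0,0,0,1],
    [0,0,0,0,0,0,1],
    [0,0,0,0,0,0,1],
  ],
)

```text
time_s: 18.05
position: [0.3904, 0.2804, 0.1509]
tool_rot: [[0.443, 0.896, -0.0], [0.896, -0.443, -0.0], [-0.0, -0.0, -1.0]]
ft_force: [0.1, -0.2, -0.2]
grip_width: 0.0854
gripper_force: 0.0
```

```bash
python3 w.py w8 389 280 7 -26.3;  python3 -c "
from h import *
P=np.load('pics/w8_P.npy'); x,y,z=np.moveaxis(P,-1,0)
b=(np.hypot(x-.389,y-.28)<.08)&(z>.007)&(z<.03); print(cv2.minAreaRect((P[b][:,:2]*1000).astype(np.float32)),np.percentile(z[b],[50,90,98]))
Q=P[b][:,:2]*1000; print(cv2.fitLine(Q.astype(np.float32),cv2.DIST_HUBER,0,.01,.01).ravel())"
```

```text
t 18.1 pos [390.5 280.4 150.9] psi -26.3 | shift before turn [ -1.   -1.1 143.9] after turn [ -1.   -1.1 143.9] turn [-0.  0. -0.] w 0.08538665441347591 F [1.  0.6 0.8]
((389.8497619628906, 282.0159606933594), (136.5521240234375, 14.221977233886719), 63.68223190307617) [0.01268002 0.01405438 0.01556481]
[  0.44507575   0.8954929  393.02127    288.59735   ]
```

View pics/w8.png

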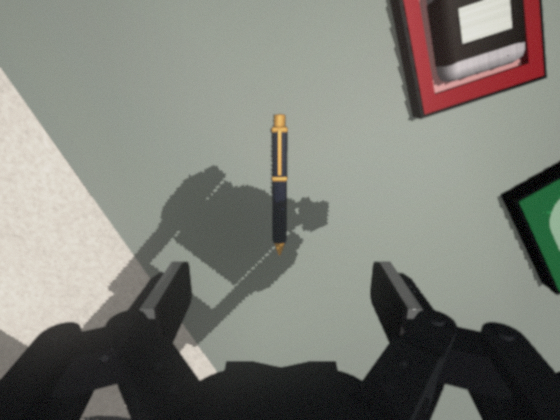

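Emit:
apply_moves(
  series=[
    [0,0,30,0,0,0,0.9],
    [0,0,45,0,0,0,0.7],
    [0,0,40,0,0,0,0.5],
    [0,0,20,0,0,0,0.5],
    [0,0,8,0,0,0,0.5],
    [0,0,0,0,0,0,0.5],
    [0,0,0,0,0,0,0.5],
  ],
  grip_force=35,
)

```text
time_s: 18.98
position: [0.3902, 0.2805, 0.009]
tool_rot: [[0.443, 0.896, 0.001], [0.896, -0.443, 0.001], [0.001, 0.001, -1.0]]
ft_force: [-0.6, 1.2, 1.4]
grip_width: 0.0428
gripper_force: 0.0
```

Emit:
apply_moves(
  series=[
    [0,0,1,0,0,0,0],
    [0,0,0,0,0,0,0],
    [0,0,0,0,0,0,0],
    [0,0,0,0,0,0,0],
    [0,0,0,0,0,0,0],
    [0,0,0,0,0,0,0],
  ],
  grip_force=35,
)

```text
time_s: 19.73
position: [0.3898, 0.2803, 0.0079]
tool_rot: [[0.443, 0.896, 0.001], [0.896, -0.443, 0.0], [0.001, 0.001, -1.0]]
ft_force: [-0.6, -0.3, 6.5]
grip_width: 0.0128
gripper_force: 35.8
```

Emit:
apply_moves(
  series=[
    [0,0,-5,0,0,0,0],
    [0,0,-20,0,0,0,0],
    [0,0,-40,0,0,0,0],
    [0,0,-40,0,0,0,0],
    [0,0,-35,0,0,0,0],
    [0,0,-10,0,0,0,0],
    [0,0,0,0,0,0,0],
  ],
)

```text
time_s: 20.6
position: [0.3894, 0.2802, 0.1571]
tool_rot: [[0.443, 0.896, 0.0], [0.896, -0.443, 0.0], [0.0, 0.0, -1.0]]
ft_force: [-0.6, 0.2, -0.9]
grip_width: 0.0126
gripper_force: 35.0
```

```bash
python3 w.py w9 555.6 -350.4 160 2.1;  python3 -c "
from h import *
P=np.load('pics/w9_P.npy'); s=np.load('pics/w9_s.npz'); T=(P-s['position'])@s['tool_rot']*1000
for sg in (1,-1):
  b=(T[...,2]>-25)&(T[...,2]<25)&(abs(T[...,1])<9)&(sg*T[...,0]>15)&(sg*T[...,0]<90); X=T[b]
  if b.sum(): print(sg,b.sum(),X[:,0].min(),X[:,0].max(),np.polyfit(X[:,0],X[:,2],1))"
```

```text
t 20.65 pos [389.1 280.  156.4] psi -26.3 | shift before turn [-491.4  428.6   -3.5] after turn [-636.1  143.3   -3.6] turn [ -0.1   0.1 -28.4] w 0.012619268241206391 F [-0.2 -0.1 -1.3]
1 3365 15.025602969751557 69.84490487892762 [ 0.05195861 -6.83074103]
-1 1595 -64.88458399358382 -15.025153507995718 [-0.04216398 -5.92980925]
```

View pics/w9.png

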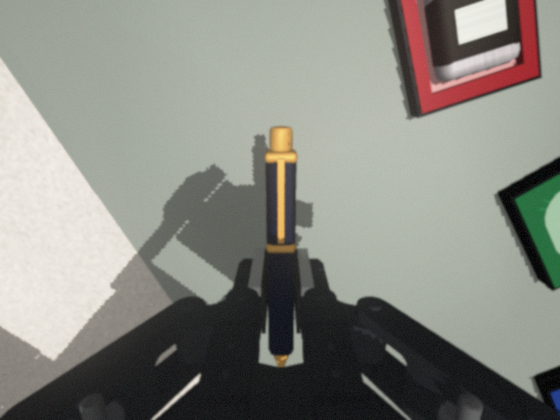

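Emit:
apply_moves(
  series=[
    [0,0,0,0,0,-9.5,0],
    [0,0,0,0,0,-9.5,0],
    [0,0,0,0,0,-9.4,0],
    [-26,6.3,-1,0,0,0,0],
    [-50,11,-1,0,0,0,0],
    [-50,11,-1,0,0,0,0],
    [-50,11,0,0,0,0,0],
    [-50,11,0,0,0,0,0],
    [-50,11,0,0,0,0,0],
    [-50,11,0,0,0,0,0],
    [-50,11,0,0,0,0,0],
    [-50,11,0,0,0,0,0],
  ],
)

```text
time_s: 22.15
position: [0.4991, -0.1435, 0.1586]
tool_rot: [[-0.036, 0.999, -0.003], [0.999, 0.036, 0.002], [0.002, -0.003, -1.0]]
ft_force: [0.3, -0.1, -1.3]
grip_width: 0.0125
gripper_force: 35.0
```

Emit:
apply_moves(
  series=[
    [-50,11,0,0,0,0,0],
    [-50,11,0,0,0,0,0],
    [-50,11,0,0,0,0,0],
    [-40,10,0,0,0,0,0],
    [-20,6,0,0,0,0,0],
    [0,0,0,0,0,0,0],
    [0,0,0,0,0,0,0],
  ],
)

```text
time_s: 23.02
position: [0.5557, -0.3491, 0.1592]
tool_rot: [[-0.037, 0.999, -0.002], [0.999, 0.037, 0.002], [0.002, -0.002, -1.0]]
ft_force: [0.3, -0.0, 0.3]
grip_width: 0.013
gripper_force: 35.0
```

```bash
python3 w.py w10 555.6 -350.4 40 2.1
```

```text
t 23.07 pos [ 555.8 -349.   159.7] psi 2.1 | shift before turn [ -1.6  -0.2 119.7] after turn [ -1.4  -0.3 119.7] turn [-0.1 -0.1  0. ] w 0.01302469567706849 F [ 0.7  0.2 -1.3]
```

View pics/w10.png

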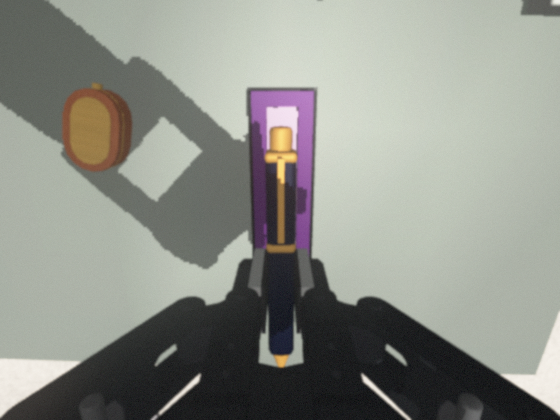

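The pen is centred on the slot: the slot axis is at x≈282 and the pen at x≈281. Lowering.

Emit:
apply_moves(
  series=[
    [-1.5,0,30,0,0,0,0],
    [0,0,45,0,0,0,0],
    [0,0,40,0,0,0,0],
    [0,0,12,0,0,0,0],
    [0,0,7,0,0,0,0],
    [0,0,4,0,0,0,0],
    [0,0,0,0,0,0,0],
    [0,0,0,0,0,0,0],
  ],
)

```text
time_s: 24.08
position: [0.5564, -0.3518, 0.0232]
tool_rot: [[-0.037, 0.999, 0.001], [0.999, 0.037, -0.001], [-0.001, 0.001, -1.0]]
ft_force: [-0.6, -0.5, -0.2]
grip_width: 0.0126
gripper_force: 35.0
```

```bash
python3 -c "
from h import *
go(555.6,-350.4,20,2.1)"
```

```text
t 24.07 pos [ 556.4 -351.8   23.2] psi 2.1 | shift before turn [ 1.5 -0.7  3.2] after turn [ 1.5 -0.7  3.2] turn [ 0.1  0.1 -0. ] w 0.012625961912572004 F [-0.6 -0.5 -0.2]
```

Emit:
apply_moves(
  series=[
    [1,0,1.5,0,0,0,0],
    [0,0,1,0,0,0,0],
    [0,0,0,0,0,0,0],
    [0,0,0,0,0,0,0],
  ],
)

```text
time_s: 24.58
position: [0.5561, -0.3505, 0.0199]
tool_rot: [[-0.037, 0.999, 0.0], [0.999, 0.037, 0.0], [0.0, 0.0, -1.0]]
ft_force: [-0.0, 0.2, 2.0]
grip_width: 0.0125
gripper_force: 35.2
```

Emit:
apply_moves(
  series=[
    [0,0,0.7,0,0,0,0],
    [0,0,0,0,0,0,0],
    [0,0,0,0,0,0,0],
  ],
)

```text
time_s: 24.95
position: [0.5561, -0.3505, 0.0199]
tool_rot: [[-0.037, 0.999, 0.0], [0.999, 0.037, -0.0], [-0.0, 0.0, -1.0]]
ft_force: [-1.4, 2.1, 7.0]
grip_width: 0.0127
gripper_force: 35.8
```

Emit:
apply_moves(
  series=[
    [0,0,-0.5,0,0,0,0.2],
    [0,0,0,0,0,0,0.3],
    [0,0,0,0,0,0,0.4],
    [0,0,0,0,0,0,0.4],
    [0,0,-10,0,0,0,0.5],
    [0,0,-40,0,0,0,1],
    [0,0,-50,0,0,0,1],
    [0,0,-30,0,0,0,1],
    [0,0,0,0,0,0,1],
    [0,0,0,0,0,0,1],
  ],
)

```text
time_s: 26.2
position: [0.5557, -0.3503, 0.1489]
tool_rot: [[-0.037, 0.999, -0.001], [0.999, 0.037, 0.001], [0.001, -0.001, -1.0]]
ft_force: [-0.8, 0.5, -0.3]
grip_width: 0.0851
gripper_force: 0.0
```

```bash
python3 w.py w11 388.3 -299 150 -10.5;  python3 -c "
from h import *
P=np.load('pics/w11_P.npy'); x,y,z=np.moveaxis(P,-1,0)
b=(np.hypot(x-.556,y+.35)<.08)&(z>.0215)&(z<.05); print(cv2.minAreaRect((P[b][:,:2]*1000).astype(np.float32)),np.percentile(z[b],[10,50,90,98]))
b=(np.hypot(x-.388,y+.3)<.06)&(z>.012)&(z<.05); print(cv2.minAreaRect((P[b][:,:2]*1000).astype(np.float32)),np.percentile(z[b],[10,50,90,98]))"
```

```text
t 26.25 pos [ 555.6 -350.2  148.4] psi 2.1 | shift before turn [  57.3 -165.3   -1.2] after turn [  19.9 -173.9   -1.6] turn [-0.1 -0.1 12.6] w 0.08570106055918221 F [ 0.5 -0.5 -0.1]
((556.47412109375, -346.7030944824219), (14.056676864624023, 131.1368865966797), 2.0657079219818115) [0.02303886 0.02479941 0.02618437 0.02766076]
((390.123046875, -297.2855224609375), (75.23429107666016, 48.83083724975586), 79.7295913696289) [0.02117427 0.02511788 0.0262847  0.02692576]
```

View pics/w11.png

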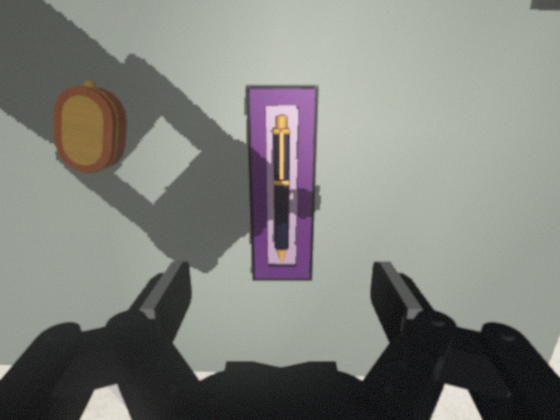

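The pen lies in the slot at (281,190), inside the pale floor, with its top at 26 mm. Next, the trinket box.

Emit:
apply_moves(
  series=[
    [0,0,0,0,0,6.2,1],
    [0,0,0,0,0,6,1],
    [4,-34,0,0,0,0,1],
    [5,-45,0,0,0,0,1],
    [5,-45,0,0,0,0,1],
    [5,-35,0,0,0,0,1],
    [2,-14,0,0,0,0,1],
    [0,0,0,0,0,0,1],
    [0,0,0,0,0,0,1],
  ],
)

```text
time_s: 27.38
position: [0.3903, -0.3001, 0.1494]
tool_rot: [[0.175, 0.985, 0.0], [0.985, -0.175, -0.0], [-0.0, 0.0, -1.0]]
ft_force: [0.1, -0.0, 0.3]
grip_width: 0.0857
gripper_force: 0.0
```

```bash
python3 w.py w12 389 -298.5 10.5 -10.1;  python3 -c "
from h import *
P=np.load('pics/w12_P.npy'); x,y,z=np.moveaxis(P,-1,0)
b=(np.hypot(x-.388,y+.3)<.06)&(z>.012)&(z<.05); print(cv2.minAreaRect((P[b][:,:2]*1000).astype(np.float32)),np.percentile(z[b],[10,50,90,98]))"
```

```text
t 27.43 pos [ 390.3 -300.   149.4] psi -10.1 | shift before turn [  1.3  -1.6 138.9] after turn [  1.3  -1.6 138.9] turn [0. 0. 0.] w 0.08556715959290472 F [-0.  -0.1  0.4]
((389.4656982421875, -297.2323913574219), (76.36497497558594, 47.74280548095703), 79.58589172363281) [0.02418866 0.02535571 0.02638782 0.02702777]
```

View pics/w12.png

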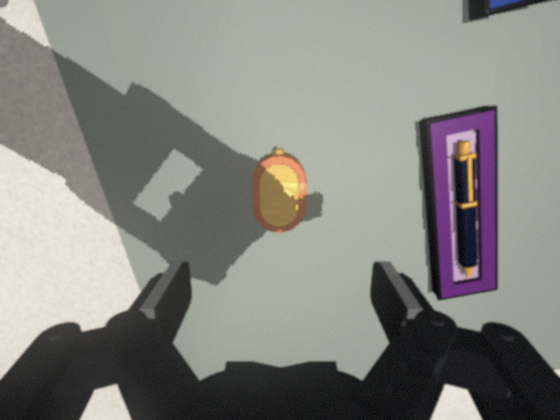

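The box is centred between the pads at (280,192) with its long axis along the tool x axis. Grasping it.

Emit:
apply_moves(
  series=[
    [1,-1,30,0,0,0,1],
    [0,0,45,0,0,0,1],
    [0,0,40,0,0,0,1],
    [0,0,17,0,0,0,1],
    [0,0,7,0,0,0,1],
    [0,0,0,0,0,0,0.3],
    [0,0,0,0,0,0,0.3],
    [0,0,0,0,0,0,0.3],
    [0,0,0,0,0,0,0.3],
    [0,0,0,0,0,0,0.3],
    [0,0,0,0,0,0,0.3],
  ],
  grip_force=45,
)

```text
time_s: 28.8
position: [0.3891, -0.2988, 0.0116]
tool_rot: [[0.175, 0.985, 0.001], [0.985, -0.175, -0.002], [-0.001, 0.002, -1.0]]
ft_force: [-0.7, -0.0, 6.3]
grip_width: 0.0471
gripper_force: 47.2
```

Emit:
apply_moves(
  series=[
    [0,0,-5,0,0,0,0.3],
    [0,0,-20,0,0,0,0.3],
    [0,0,-40,0,0,0,0.3],
    [0,0,-40,0,0,0,0.3],
    [0,0,-35,0,0,0,0.3],
    [0,0,-10,0,0,0,0.3],
    [0,0,0,0,0,0,0.3],
  ],
)

```text
time_s: 29.68
position: [0.3885, -0.2982, 0.1604]
tool_rot: [[0.175, 0.985, -0.0], [0.985, -0.175, 0.0], [0.0, -0.0, -1.0]]
ft_force: [0.7, -0.3, -1.4]
grip_width: 0.0466
gripper_force: 46.7
```

```bash
python3 w.py w13 634.5 125.1 160 7.6;  python3 -c "
from h import *
P=np.load('pics/w13_P.npy'); s=np.load('pics/w13_s.npz'); T=(P-s['position'])@s['tool_rot']*1000
b=(T[...,2]>-25)&(T[...,2]<8)&(abs(T[...,1])<18)&(T[...,0]>14)&(T[...,0]<90); X=T[b]
print(b.sum(),X[:,0].max(),np.polyfit(X[:,0],X[:,2],1),np.polyfit(X[:,1],X[:,2],1)); c=X[abs(X[:,1])>5]; c=c[abs(c[:,1])<8];print('body end',c[:,0].max())"
```

```text
t 29.73 pos [ 388.3 -298.   159.6] psi -10.1 | shift before turn [ 4.597e+02  1.682e+02 -1.000e-01] after turn [386.8 300.   -0.4] turn [ -0.1  -0.1 -17.7] w 0.04692614736899307 F [-0.2  0.2 -1.5]
4156 39.82257014248501 [  0.38676631 -21.59116715] [ 2.40469142e-04 -1.15344741e+01]
body end 34.666571517307894
```

```bash
python3 -c "
from h import *
P=np.load('pics/w13_P.npy'); s=np.load('pics/w13_s.npz'); T=(P-s['position'])@s['tool_rot']*1000
b=(T[...,2]>-20)&(T[...,2]<-9)&(abs(T[...,1])<13)&(T[...,0]>0)&(T[...,0]<24); X=T[b]
print(b.sum(),np.median(X[:,2]),np.degrees(np.polyfit(X[:,0],X[:,2],1)[0]),np.degrees(np.polyfit(X[:,1],X[:,2],1)[0]))"
```

```text
2702 -14.21638183659859 -0.07540177899732906 0.1290720732918715
```

Emit:
apply_moves(
  series=[
    [0,0,0,0,0,-9,0.3],
    [0,0,0,0,0,-8.7,0.3],
    [19,15,0,0,0,0,0.3],
    [40,31,0,0,0,0,0.3],
    [44,34,0,0,0,0,0.3],
    [44,34,0,0,0,0,0.3],
    [44,34,0,0,0,0,0.3],
    [44,34,0,0,0,0,0.3],
    [44,34,0,0,0,0,0.3],
    [44,34,0,0,0,0,0.3],
    [40,31,0,0,0,0,0.3],
    [23.8,19,0,0,0,0,0.3],
  ],
)

```text
time_s: 31.22
position: [0.6349, 0.127, 0.1581]
tool_rot: [[-0.134, 0.991, -0.004], [0.991, 0.134, 0.0], [0.001, -0.003, -1.0]]
ft_force: [-0.0, 0.1, -0.8]
grip_width: 0.0465
gripper_force: 46.6
```

Emit:
apply_moves(
  series=[
    [0,0,20,0,0,0,0.3],
    [0,0,40,0,0,0,0.3],
    [0,0,40,0,0,0,0.3],
    [0,0,15,0,0,0,0.3],
    [0,0,0,0,0,0,0.3],
    [0,0,0,0,0,0,0.3],
  ],
)

```text
time_s: 31.98
position: [0.6356, 0.1247, 0.047]
tool_rot: [[-0.132, 0.991, 0.002], [0.991, 0.132, 0.0], [-0.0, 0.002, -1.0]]
ft_force: [0.7, -0.1, -0.8]
grip_width: 0.0466
gripper_force: 46.6
```

```bash
python3 w.py w14 634.5 125.1 23.6 7.6;  python3 -c "
from h import *
P=np.load('pics/w14_P.npy'); F=dict(np.load('pics/w14.npz'))['frame'].astype(int); s=np.load('pics/w14_s.npz'); T=(P-s['position'])@s['tool_rot']*1000
z=P[...,2]
b=(T[...,2]>-20)&(T[...,2]<-9)&(abs(T[...,1])<13)&(T[...,0]>0)&(T[...,0]<24); X=T[b]
print('tilt',np.degrees(np.polyfit(X[:,0],X[:,2],1)[0]),np.degrees(np.polyfit(X[:,1],X[:,2],1)[0]))
fl=(z>.009)&(z<.0165)&(F[...,1]>F[...,0]+8)&(F[...,1]>F[...,2]+8)&(np.hypot(P[...,0]-.6345,P[...,1]-.125)<.046); Q=T[fl]; print('floor',fl.sum(),'x',np.percentile(Q[:,0],[1,99]),'y at x 15-30',np.percentile(Q[(Q[:,0]>15)&(Q[:,0]<32)][:,1],[1,99]) if fl.sum() else 0)
ca=(z>.017)&(z<.03)&(np.hypot(P[...,0]-.6345,P[...,1]-.125)<.08)&(T[...,0]>20); Q=T[ca]; print('case x max',np.percentile(Q[:,0],99.5),'y',np.percentile(Q[:,1],[.5,99.5]))"
```

```text
t 32.02 pos [635.6 124.7  47.2] psi 7.6 | shift before turn [ 0.6 -1.1 23.5] after turn [ 0.6 -1.1 23.6] turn [ 0.2  0.  -0. ] w 0.046839340532376685 F [ 0.5  0.3 -2. ]
tilt 0.05742741588973052 0.0635216110407087
floor 2913 x [ 1.6660104  41.54863325] y at x 15-30 [-30.06642679  30.60596415]
case x max 62.490535552564175 y [-48.35034524  48.91942757]
```

Emit:
apply_moves(
  series=[
    [0.3,0,8,0,0,0,0.3],
    [0,0,9,0,0,0,0.3],
    [0,0,4,0,0,0,0.3],
    [0,0,1.5,0,0,0,0.3],
    [0,0,0,0,0,0,0.3],
    [0,0,0,0,0,0,0.3],
  ],
)

```text
time_s: 32.78
position: [0.6345, 0.125, 0.0237]
tool_rot: [[-0.132, 0.991, -0.0], [0.991, 0.132, -0.0], [-0.0, -0.0, -1.0]]
ft_force: [-3.8, 0.3, 5.0]
grip_width: 0.0469
gripper_force: 47.4
```

Emit:
apply_moves(
  series=[
    [0,0,1,0,0,0,0.3],
    [0,0,0,0,0,0,0.3],
    [0,0,0,0,0,0,0.3],
  ],
)

```text
time_s: 33.15
position: [0.6345, 0.125, 0.0236]
tool_rot: [[-0.132, 0.991, 0.0], [0.991, 0.132, -0.0], [-0.0, 0.0, -1.0]]
ft_force: [-7.8, -0.9, 12.9]
grip_width: 0.047
gripper_force: 48.1
```

Seated at the expected height. Releasing, retreating clear and checking everything.

Emit:
apply_moves(
  series=[
    [0,0,-1,0,0,0,0.56],
    [0,0,0,0,0,0,0.65],
    [0,0,0,0,0,0,0.85],
    [0,0,0,0,0,0,0.85],
    [0,0,-10,0,0,0,0.85],
    [0,0,-40,0,0,0,1],
    [0,0,-50,0,0,0,1],
    [0,0,-25,0,0,0,1],
    [0,0,0,0,0,0,1],
    [0,0,0,0,0,0,1],
  ],
)

```text
time_s: 34.4
position: [0.6343, 0.1249, 0.1472]
tool_rot: [[-0.132, 0.991, -0.002], [0.991, 0.132, -0.0], [0.0, -0.002, -1.0]]
ft_force: [-0.4, -0.2, -0.4]
grip_width: 0.0853
gripper_force: 0.0
```

```bash
python3 w.py w15 400 100 200 7.6;  python3 -c "
from h import *
P=np.load('pics/w15_P.npy'); F=dict(np.load('pics/w15.npz'))['frame'].astype(int); x,y,z=np.moveaxis(P,-1,0)
n=np.hypot(x-.6345,y-.125)<.06; b=n&(z>.027)&(z<.06); print('trinket',cv2.minAreaRect((P[b][:,:2]*1000).astype(np.float32)),np.percentile(z[b],[10,50,90]))
c=b&(z>np.median(z[b])-.004); A=np.c_[x[c],y[c],np.ones(c.sum())]; print('tilt',np.degrees(np.linalg.lstsq(A,z[c],rcond=None)[0][:2]))"
```

```text
t 34.45 pos [634.2 124.9 146.8] psi 7.6 | shift before turn [   6.3 -235.6  -52.6] after turn [   6.3 -235.5  -53.2] turn [-0.1 -0.  -0. ] w 0.08543610206708206 F [-0.1  0.1 -0.4]
trinket ((635.2609252929688, 126.93972778320312), (48.240936279296875, 75.7816162109375), 8.77770709991455) [0.03628922 0.03744191 0.03844376]
tilt [ 0.04010474 -0.0935224 ]
```

Emit:
apply_moves(
  series=[
    [-20,-40,0,0,0,0,1],
    [-20,-40,0,0,0,0,1],
    [-20,-40,-10,0,0,0,1],
    [-20,-40,-10,0,0,0,1],
    [0,-40,-10,0,0,0,1],
    [0,-40,0,0,0,0,1],
    [0,0,0,0,0,0,1],
    [0,0,0,0,0,0,1],
  ],
)

```text
time_s: 35.45
position: [0.4079, 0.0138, 0.1778]
tool_rot: [[-0.132, 0.991, -0.0], [0.991, 0.132, 0.0], [0.0, -0.0, -1.0]]
ft_force: [0.1, -0.6, -0.5]
grip_width: 0.0856
gripper_force: 0.0
```

```bash
python3 -c "
from h import *
im=get_image('scene'); save(im,'sc2'); P=cloud(im); x,y,z=np.moveaxis(P,-1,0); ok=im['z_map']>0
for nm,cx,cy,R,lo,hi in [('mug',.619,-.128,.045,.076,.1),('flask',.587,.357,.07,.029,.06),('pen',.556,-.35,.08,.0225,.05),('trinket',.6345,.125,.05,.03,.06),('bottle',.789,.13,.04,.12,.15),('cutter',.775,-.137,.07,.02,.06)]:
  b=ok&(np.hypot(x-cx,y-cy)<R)&(z>lo)&(z<hi)
  if b.sum()>3: print(nm,b.sum(),cv2.minAreaRect((P[b][:,:2]*1000).astype(np.float32)),np.percentile(z[b],[50,98]))
go(400,0,200,0)"
```

```text
mug 230 ((618.6907348632812, -128.8506317138672), (61.2443733215332, 65.51744079589844), 26.143150329589844) [0.0816307  0.08566878]
flask 444 ((585.5824584960938, 354.08331298828125), (114.6839599609375, 61.506187438964844), 81.76050567626953) [0.03481341 0.03826251]
pen 414 ((551.9074096679688, -348.73333740234375), (22.05743408203125, 131.48403930664062), 2.5137250423431396) [0.02589984 0.0294764 ]
trinket 363 ((633.4638671875, 121.05945587158203), (48.0512580871582, 72.5538101196289), 9.183320045471191) [0.03762721 0.04051957]
bottle 87 ((788.7034301757812, 130.34173583984375), (25.12534523010254, 22.29808807373047), 81.08875274658203) [0.12818293 0.13151996]
cutter 1029 ((775.0211791992188, -137.29786682128906), (44.301666259765625, 110.26517486572266), 2.3122007846832275) [0.02784917 0.05066592]
t 35.5 pos [408.2  13.9 177.8] psi 7.6 | shift before turn [-12.7  -9.9 -22.2] after turn [-13.9  -8.2 -22.2] turn [-0.  -0.   7.6] w 0.08553257587135642 F [0.2 0.1 0.1]
```

All four pieces are at their seated heights and the bystanders haven't moved.

```bash
python3 -c "
from rig import env
print(env.close_job())"
```

```text
the job is handed in; nothing more can be done
None
```

The mug, flask, pen and trinket box are each seated flat in their own case, the polish bottle and cutter block are where they were, and I handed the job in at about 35 s.

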